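Close the burn demonstration: file the record plate, turn the sign

TASK

The fire demonstration is over. Slide the loose record plate lengthwise under the holder's weighted arm, squarely on top of the plate already filed there and fully home against the back stop, and let go of it; then turn the two-sided sign half a turn on its axle, as far as it goes, so that the tick stands upright on the side facing away from the robot. Leave the candle and the gas torch where they stand.

Things in the scene. Friction and masses are not known exactly. Their poses are not given: they have to be found in the camera images.
- record: The loose record plate: rigid grey plastic, 160 x 50 x 10 mm, about 0.1 kg, lying flat on the table, with a paper label and a dark dot at one end (either end may go in first). Origin at the centre of its underside, x along its length, z up. Pinch it across its 50 mm width with the fingertips from above, near the end that trails.
- holder: Record holder fixed to the table: dark wooden base 200 x 90 x 10 mm. Origin at the centre of its underside; x runs along its length from the open end (towards the robot, within 20 degrees) to the steel back stop, whose face is at x = +88 mm, 50 mm high; z up. Two posts, 55 mm high, at x = 49 to 71, y = +-33 to 41 mm leave a 66 mm gap for the plates; no side walls elsewhere.
- holder_home (a point): Where the origin of the record plate is when it lies fully home: at x = +8, y = 0, z = 20 mm of the holder's frame (the top of the filed plate), same axes as the holder.
- filed: The plate already filed in the holder, loose: same size and looks as the record plate. It lies on the base (underside 10, top 20 mm above the table), under the arm, its length along the holder's x, its far end within 10 mm of the back stop. Origin and axes as for the record plate.
- keeper (a joint): Angle of the holder's weighted arm, rad: 0 at rest on a stop, its low point just above the filed plate; up to 0.9 as its nose rises; about 0.15 with one more plate beneath. Steel, 0.22 kg, no spring: falls by gravity, presses with about 2 N. Hinged along the holder's y at its x = +60, z = 45 mm.
- keeper_nose (a point): Tip (rod centre) of the weighted arm's upturned nose: at rest at x = -47, z = 45 mm of the holder. The arm is two joined 10 mm rods, 36 mm wide in all; from the nose it slopes down to its low point (x = -5, underside 20.5 mm above the table), then up to the hinge. A plate slid in up to 6 mm above the filed one meets the slope from beneath and lifts the arm itself with a few newtons.
- sign_stand: Stand of the sign, fixed to the table: dark base 120 x 230 x 12 mm (x by y) with two steel posts 24 x 10 mm at y = +-100 mm, 137 mm high. Origin at the centre of its underside; x points away from the robot (within about 20 degrees), y along the axle, z up.
- sign_axle (a point): Middle of the sign's axle and panel, 125 mm above the table; axes as the stand, axle along y. Panel: white, 170 mm wide (y), 140 mm high, 8 mm thick, pivoted at mid-height; balanced, light, stays where it is left (friction 0.05 N m, about 1 N at the edge).
- sign (a joint): Angle of the sign panel, rad, firm stops at 0 and 3.14. At 0 it is upright: triangle with flame faces away from the robot, tick towards it, upside down. As it grows the upper edge comes towards the robot (stand's -x), is level with the axle at 1.57, at the bottom at 3.14: the tick then faces away from the robot, upright.
- sign_edge (a point): Middle of the panel edge that is uppermost at the start, 70 mm from the axle. Past about 2.6 rad the panel's rising half stands where the body of a vertical gripper pushing this edge would be: there push with closed fingers pointing forward and down, the gripper leaning back to the robot by 30 to 45 degrees.
- candle: Bystander: white candle, 50 mm diameter, 62 mm high, between the task's things. Origin at the centre of its underside.
- torch: Bystander: gas torch with a teal cartridge (92 mm diameter), about 120 mm high and 200 mm long with its nozzle, standing at the far side. Origin under the cartridge's centre.
Things that resemble listed ones, but are neither listed nor needed, are in the scene too. What is shaped like the record but blue or orange is not meant.

How it is judged:
By the outcome, as a careful person would: the job done as asked, in the order asked, and still so for the second after the job is handed in, with the robot touching nothing.
It also fails if it takes over 59 s, if anything falls off the work surface, if the arm or the gripper's body presses on something with over 40 N, if the wrist force passes 120 N, or if a joint passes its speed limit or range.

ROBOT

A 6-joint arm with a two-finger parallel gripper is mounted at the origin on the work surface. World frame = base frame: x ahead of the robot, y to its left, z up, the work surface at z = 0. Lengths are in m, angles in degrees, forces in N, time in s.
With the tool pointing down it reaches from about 0.3 to 0.75 m from the base axis. Payload 8.5 kg.
Tool frame: the origin (TCP) lies midway between the tips of the shut fingers; the grasp point (between the pads) lies 19 mm behind it; z points along the fingers, y is the line along which they close (so a half turn about z gives the same grasp; the last joint's range is limited). The gripper opens to 85 mm and grips with 20 to 120 N. Pads are 22 mm wide; open, the fingers measure 114 mm over their backs; the gripper's body (76 mm by 85 mm) begins 54 mm behind the grasp point. The pads swing forward as they close: fully open they stand 13 mm farther back than shut.
Start: joints at [-77.939, 21.807, 74.336, -0, 83.858, -12.336], TCP at [0.227, -0.501, 0.231] pointing down, gripper open.
Joint ranges: [-178.18, 178.18], [-50.72, 133.34], [12.68, 142.11], [-81.47, 261.47], [9.98, 163.14], [-165.26, 165.26]. Speed limits (degrees/s): [136.94, 136.94, 180, 180, 180, 180].

INTERFACE

Orientations are given as a 3x3 rotation matrix whose columns are the frame's x, y, z axes.
In Python, from rig import monitor, optics, close_job, models gives the robot as it stands.
- The arm moves only by the tool step_arm, never from a script. Its arguments are lists of equal length, an entry for each row: "fingers": the closure, from -1 (fully open) to 1 (shut); "travel": the shift along the tool's x, y, z scaled (see below), a list of three; "twist": the turn about the tool's z scaled (see below). In form: {"fingers": [fingers, ...], "travel": [[tx, ty, tz], ...], "twist": [twist, ...]}. A call has 1 to 10 rows; each row shifts and turns the commanded pose from where the row before left it, along the tool's axes as they then stand; what a row does not reach is not made up. The controller multiplies each number of a shift by 100 mm and each number of a turn by pi rad. A row lasts 1/8 s, in which the tool goes at most 62.5 mm and 10.7 degrees, less where a joint would pass 70% of its speed; a pose out of reach is approached as far as the arm can. A call with a number of a shift or a turn outside -1 to 1 is refused whole. A call with a gripper value outside its range is refused whole. The fingers move at their own pace and stop on an object; "force" is the grip in N (left out, the last holds). Time passes only in rows, so rows that do not move let the fingers close. It gives the time, the measured TCP pose, the force, the opening and the grip force at its end, in the units of the state.
- monitor.observe(): the state, without advancing time (a new reading comes with each control period).
- optics.get_image(name): name is "scene" or "top" or "wrist"; returns (picture, depth): 480x640x3 uint8, blue, green, red; 480x640 float32, m along the optical axis (not along the pixel's ray), 0 where there is no reading.
- optics.get_calibration(name): a dict with "vertical_fov" (degrees; the focal length in pixels is half the picture's height over the tangent of half this angle, whatever the lens; pixels are square), "cx", "cy" (the principal point, pixels), "world_from_camera" (4x4, takes a point from camera to world coordinates). Camera axes: x right, y up, looking along -z (the intrinsics and any distortion apply to the point x, -y, -z); pixel columns grow to the right and rows downward; lengths in m; the calibration is good to about 2 mm. A picture is of the moment at which its call begins: read the wrist's pose just before it. get_calibration takes no time and is no camera call; for the wrist camera it gives the pose at the moment of the call.
- close_job(): hands the job in; it is judged then, once.
Trained networks look in the newest picture that a camera, given by its name, has taken for a name from the list of things; names that differ only in an ending like _2 or _b are one class to them, and where a whole thing is asked for, a point or a joint stands for the part that bears it (a point fixed in the world has none). Each returns a list of dicts, best first, with "confidence" (0 to 1); they miss things now and then, are a little off and sometimes report something else, mostly with a low value. They report only what shows in the picture. A call takes as long as a camera call. They do not tell look-alikes from the thing itself.
- models.trace(camera, query): "mask" (480x640 bool, what is visible of it) and "point" ([column, row] in pixels, amid what is visible of it).
- models.landmark_of(camera, query): "point" ([column, row] in pixels: a listed point, or the origin of a listed thing).
The state is a dict: "time_s": time; "q": joint angles; "qvel": joint speeds; "joint_efforts": joint torques, N m; "position": TCP position; "tool_rot": TCP orientation; "ft_force": force on the tool from outside, world axes, zero at the start; "wrist_torque": the same for the moment, N m; "grip_width": finger opening in m; "gripper_force": force on a finger pad.
Only numpy, scipy, OpenCV 4.12 (cv2) and the standard library are available. Lean on these libraries where they do the work, as an engineer would, in place of code of your own. Each camera call takes 0.05 s, during which the arm holds its last target. There are 200 camera calls.

## Working session

There is one attempt and no reset: what is moved stays moved. The work goes in short steps, Python scripts to look and compute and a tool call to move; the robot and the scene stay as the last step left them, time stands still between calls to the robot, and variables do not carry over. Pictures are saved under pics/ and viewed, at most 13 in all, crops included, and the job is handed in when it is done.

Besides the shell and the picture viewer there is one more tool, called after "Request:" by a JSON object that holds its "op" and its "data", one argument or row to a line. step_arm: Moves the arm, as the interface text tells. Its arguments: {"type":"object","properties":{"fingers":{"type":"array","items":{"type":"number"}},"travel":{"type":"array","items":{"type":"array","items":{"type":"number"}}},"twist":{"type":"array","items":{"type":"number"}},"force":{"type":"number"}},"required":["fingers","travel","twist"]}

```bash
mkdir -p pics; cat > h.py <<'E'
import numpy as np,cv2
from rig import monitor,optics,close_job,models
def cal(n):
    c=optics.get_calibration(n); c['f']=240/np.tan(np.radians(c['vertical_fov'])/2); c['T']=np.array(c['world_from_camera']); return c
def onz(c,p,z):
    T=c['T'];d=T[:3,:3]@np.array([(p[0]-c['cx'])/c['f'],-(p[1]-c['cy'])/c['f'],-1.]);o=T[:3,3];return o+d*(z-o[2])/d[2]
def cloud(c,D):
    v,u=np.mgrid[:480,:640];P=np.stack([(u-c['cx'])/c['f']*D,-(v-c['cy'])/c['f']*D,-D],-1)
    return P@c['T'][:3,:3].T+c['T'][:3,3]
E
python3 - <<'E'
from h import *
np.set_printoptions(precision=3,suppress=True)
print(monitor.observe())
for n in ['top','scene']:
    I,D=optics.get_image(n);c=cal(n);cv2.imwrite(f'pics/{n}0.png',I);np.savez(f'{n}0.npz',I=I,D=D)
    print(n,{k:c[k] for k in c if k!='world_from_camera'})
    P=cloud(c,D)
    for q in ['record','holder','filed','keeper','sign_stand','sign','candle','torch']:
        for r in models.trace(n,q)[:4]:
            m=r['mask']&(D>0);p=P[m]
            print(q,round(r['confidence'],2),r['point'],m.sum(),np.median(p,0) if len(p) else '',cv2.minAreaRect(p[:,:2].astype(np.float32)) if len(p)>5 else '')
    for q in ['holder','holder_home','keeper_nose','sign_axle','sign_edge','record','sign_stand']:
        for r in models.landmark_of(n,q)[:3]: print('L',q,round(r['confidence'],2),r['point'])
E
```

```text
{'time_s': 0.0, 'q': array([-77.938,  21.839,  74.384,  -0.001,  83.858, -12.339]), 'qvel': array([-0.029, -0.025, -0.019, -0.013,  0.075,  0.039]), 'joint_efforts': array([ -0.   , -44.846, -23.128,  -0.   ,   0.005,   0.   ]), 'position': array([ 0.227, -0.501,  0.231]), 'tool_rot': array([[ 0.911,  0.413, -0.   ],
       [ 0.413, -0.911,  0.001],
       [ 0.   , -0.001, -1.   ]]), 'ft_force': array([ 0.478,  0.033, -0.19 ]), 'wrist_torque': array([ 0.035,  0.019, -0.038]), 'gripper_force': 0.0, 'grip_width': 0.08525055155313971}
top {'vertical_fov': 43.980252346484015, 'cx': 324.356018170942, 'cy': 236.79537834280677, 'f': np.float64(594.3156998650281), 'T': array([[ 0.012,  0.991, -0.131,  0.363],
       [-1.   ,  0.014,  0.014, -0.038],
       [ 0.015,  0.131,  0.991,  1.38 ],
       [ 0.   ,  0.   ,  0.   ,  1.   ]])}
record 0.95 [364.9, 331.5] 766 [ 0.325 -0.15   0.01 ] ((0.3171503245830536, -0.16916166245937347), (0.12349281460046768, 0.04810323938727379), 77.81991577148438)
record 0.73 [465.5, 368.5] 1572 [ 0.243 -0.384  0.01 ] ((0.27524280548095703, -0.3286072015762329), (0
[... 4182 characters left out ...]
8.0273551940918)
candle 0.24 [418.4, 315.1] 563 [0.584 0.263 0.047] ((0.5510964393615723, 0.26477622985839844), (0.06377529352903366, 0.15727326273918152), 84.52873992919922)
torch 0.76 [306.3, 348.1] 2006 [0.806 0.057 0.087] ((0.7959166765213013, 0.04789605736732483), (0.2143099457025528, 0.0895974189043045), 8.43000602722168)
L holder 0.87 [420.1, 321.2]
L holder 0.72 [228.3, 271.0]
L holder 0.34 [225.1, 237.5]
L holder_home 0.56 [418.9, 321.1]
L keeper_nose 0.88 [425.3, 299.5]
L sign_axle 0.64 [222.4, 240.2]
L sign_edge 0.77 [223.2, 217.6]
L sign_edge 0.46 [414.4, 321.5]
L record 0.86 [231.6, 337.2]
L record 0.79 [263.6, 202.7]
L record 0.73 [328.0, 273.7]
L sign_stand 0.91 [228.7, 271.9]
```

View pics/top0.png

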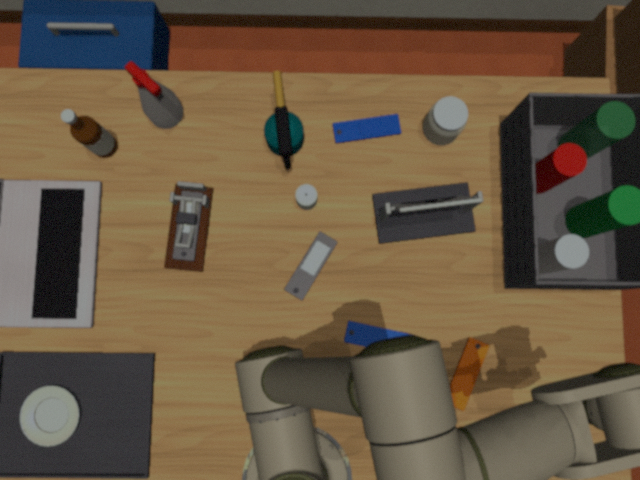

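View pics/scene0.png

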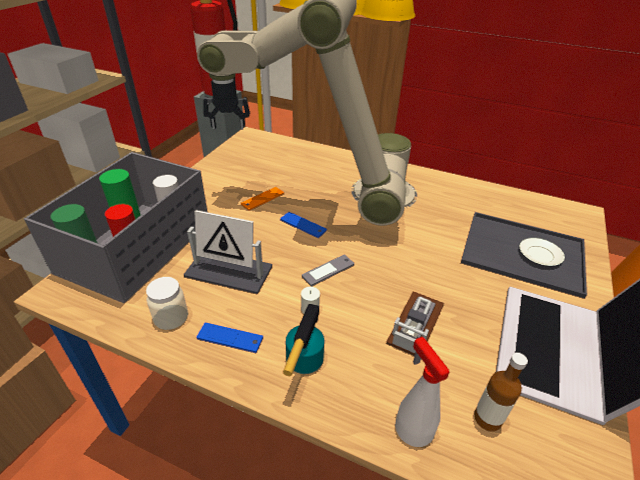

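Candidates for the record in the top view are the grey plate with a label (310,265), the blue plates (375,335) and (366,129), the orange plate (466,370), and the grey filed plate in the holder (187,225). I choose the grey labelled plate lying loose at (310,265) and will check it in a crop.

```bash
python3 - <<'E'
from h import *
np.set_printoptions(precision=4,suppress=True)
d=np.load('top0.npz');I,D=d['I'],d['D']
a=cv2.resize(I[170:310,270:350],(320,560));b=cv2.resize(I[170:290,150:230],(373,560));cv2.imwrite('pics/crop.png',np.hstack([a,b]))
for n in ['top','scene']:
    d=np.load(n+'0.npz');I,D=d['I'],d['D'];P=cloud(cal(n),D);x,y,z=P[...,0],P[...,1],P[...,2];V=D>0
    def box(name,cx,cy,R,lo,hi,extra=True):
        m=V&(np.hypot(x-cx,y-cy)<R)&(z>lo)&(z<hi)&extra
        p=P[m]; print(n,name,m.sum(),cv2.minAreaRect(p[:,:2].astype(np.float32)),p.mean(0))
    br=I.max(2).astype(int)
    box('record',.479,-.025,.1,.007,.014)
    box('base',.565,.26,.125,.006,.014)
    box('filed',.565,.26,.125,.017,.024)
    box('arm/posts',.565,.26,.125,.03,.07)
    box('standbase',.609,-.285,.15,.008,.016)
    box('panel',.605,-.285,.13,.145,.21)
    box('panelside',.605,-.285,.085,.04,.19)
E
```

```text
top record 1143 ((0.47444605827331543, -0.030928097665309906), (0.15189577639102936, 0.18112856149673462), 40.35329055786133) [ 0.4787 -0.0266  0.0101]
top base 1331 ((0.5699943900108337, 0.2611751854419708), (0.22531943023204803, 0.22853603959083557), 9.16270923614502) [0.5464 0.2581 0.0097]
top filed 651 ((0.568218469619751, 0.2578487992286682), (0.08092410117387772, 0.1826363056898117), 84.65858459472656) [0.5624 0.2564 0.0201]
top arm/posts 949 ((0.5877984762191772, 0.25672876834869385), (0.08195743709802628, 0.15035797655582428), 84.4839096069336) [0.5954 0.2555 0.0463]
top standbase 3403 ((0.6043127775192261, -0.2769739329814911), (0.22679060697555542, 0.26954662799835205), 19.489307403564453) [ 0.6028 -0.2873  0.0119]
top panel 484 ((0.5971779227256775, -0.28943198919296265), (0.02050577662885189, 0.16851378977298737), 8.037445068359375) [ 0.594  -0.2874  0.1844]
top panelside 417 ((0.6061963438987732, -0.2849554419517517), (0.03947132080793381, 0.16879478096961975), 7.324843406677246) [ 0.6062 -0.2788  0.1388]
scene record 621 ((0.4778100550174713, -0.02064899355173111), (0.0
[... 279 characters left out ...]
3628845), (0.06783001124858856, 0.17499303817749023), 85.86055755615234) [0.5797 0.2661 0.0208]
scene arm/posts 748 ((0.5885434746742249, 0.26326707005500793), (0.08122410625219345, 0.15078185498714447), 83.4329833984375) [0.6042 0.2596 0.047 ]
scene standbase 1678 ((0.6065400838851929, -0.28250300884246826), (0.1250850111246109, 0.23060399293899536), 8.67257022857666) [ 0.6213 -0.273   0.0118]
scene panel 1048 ((0.5963267087936401, -0.2849668562412262), (0.02682972326874733, 0.1698196530342102), 9.441812515258789) [ 0.5975 -0.2822  0.1709]
scene panelside 2452 ((0.6061861515045166, -0.2844751477241516), (0.046012599021196365, 0.16896718740463257), 7.05574893951416) [ 0.6087 -0.2822  0.1264]
```

View pics/crop.png

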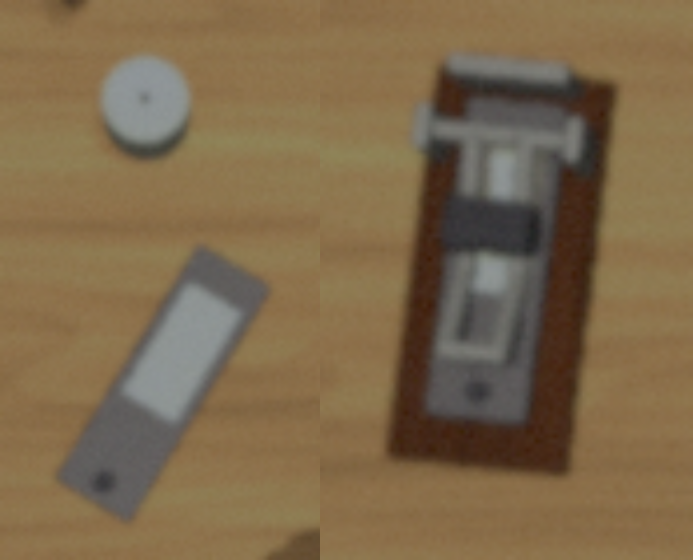

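The crop shows the chosen plate is grey with a paper label and its dot at the near end (pixel about (297,292) in the top view). The holder's arm and nose point to the robot, and the filed plate lies underneath. Next I move over the record and take a wrist view.

```bash
cat >> h.py <<'E'
def plan(xyz,yaw,n):
    s=monitor.observe();p=s['position'];R=s['tool_rot'];y0=np.degrees(np.arctan2(R[1,0],R[0,0]))
    d=(np.array(xyz)-p)/n; dy=((yaw-y0+180)%360-180)/n
    print('t',round(s['time_s'],2),'pos',p.round(4),'yaw',y0.round(2),'twist/row',round(-dy/180,4))
    for i in range(n):
        a=np.radians(y0+dy*i);print([round(float(v)*10,3) for v in (d[0]*np.cos(a)+d[1]*np.sin(a), d[0]*np.sin(a)-d[1]*np.cos(a), -d[2])],end=',')
    print()
E
python3 -c "
from h import *
plan([.431,.004,.2],-31,10)"
```

```text
t 1.6 pos [ 0.2272 -0.5009  0.2313] yaw 24.4 twist/row 0.0308
[0.394, -0.376, 0.031],[0.356, -0.412, 0.031],[0.315, -0.444, 0.031],[0.27, -0.473, 0.031],[0.223, -0.497, 0.031],[0.174, -0.516, 0.031],[0.124, -0.53, 0.031],[0.072, -0.54, 0.031],[0.02, -0.544, 0.031],[-0.033, -0.543, 0.031],
```

Request:
{"op": "step_arm", "data": {
  "fingers": [-1, -1, -1, -1, -1, -1, -1, -1, -1, -1],
  "travel": [
    [0.394, -0.376, 0.03],
    [0.356, -0.412, 0.03],
    [0.315, -0.444, 0.03],
    [0.27, -0.473, 0.03],
    [0.223, -0.497, 0.03],
    [0.174, -0.516, 0.03],
    [0.124, -0.53, 0.03],
    [0.072, -0.54, 0.03],
    [0.02, -0.544, 0.03],
    [-0.033, -0.543, 0.03]
  ],
  "twist": [0.031, 0.031, 0.031, 0.031, 0.031, 0.031, 0.031, 0.031, 0.031, 0.031]
}}

```text
time_s: 2.85
position: [0.4331, 0.0052, 0.2015]
tool_rot: [[0.852, -0.524, 0.001], [-0.524, -0.852, -0.0], [0.001, -0.0, -1.0]]
ft_force: [0.7, -1.0, 0.0]
grip_width: 0.0854
gripper_force: 0.0
```

```bash
python3 - <<'E'
from h import *
np.set_printoptions(precision=4,suppress=True)
plan([.431,.004,.05],-31,4)
c=cal('wrist');I,D=optics.get_image('wrist');cv2.imwrite('pics/w1.png',I);print(c['T'],c['f'])
P=cloud(c,D)
for r in models.trace('wrist','record'):
    m=r['mask']&(D>0);p=P[m];print(r['confidence'],r['point'],m.sum(),np.median(p,0),cv2.minAreaRect(p[abs(p[:,2]-.01)<.006][:,:2].astype(np.float32)))
I,D=optics.get_image('top')
P=cloud(cal('top'),D)
for r in models.trace('top','record'):
    m=r['mask']&(D>0);p=P[m];print('top',r['confidence'],r['point'],m.sum(),cv2.minAreaRect(p[:,:2].astype(np.float32)))
E
```

```text
t 2.85 pos [0.4331 0.0052 0.2015] yaw -31.59 twist/row -0.0008
[-0.003, 0.005, 0.379],[-0.003, 0.005, 0.379],[-0.003, 0.005, 0.379],[-0.003, 0.005, 0.379],
[[-0.5241  0.8202  0.2294  0.4916]
 [-0.8516 -0.5049 -0.1405 -0.0305]
 [ 0.0006 -0.2691  0.9631  0.3444]
 [ 0.      0.      0.      1.    ]] 356.3568539467678
0.73 [316.6, 149.1] 9692 [ 0.4856 -0.0286  0.0104] ((0.4786067008972168, -0.024675630033016205), (0.050007931888103485, 0.16041342914104462), 59.63584518432617)
0.68 [552.6, 214.1] 9020 [ 0.3157 -0.1867  0.0104] ((0.3137468993663788, -0.18530479073524475), (0.16100651025772095, 0.05042051151394844), 78.65357208251953)
top 0.91 [465.1, 369.1] 1646 ((0.23771050572395325, -0.3840012848377228), (0.05670756474137306, 0.16076083481311798), 68.83736419677734)
top 0.85 [368.7, 126.4] 1440 ((0.8122941851615906, -0.1559629589319229), (0.0584430955350399, 0.16561034321784973), 8.757807731628418)
top 0.83 [379.2, 336.4] 1530 ((0.3144296109676361, -0.18718014657497406), (0.16016793251037598, 0.0503946952521801), 78.45398712158203)
```

View pics/w1.png

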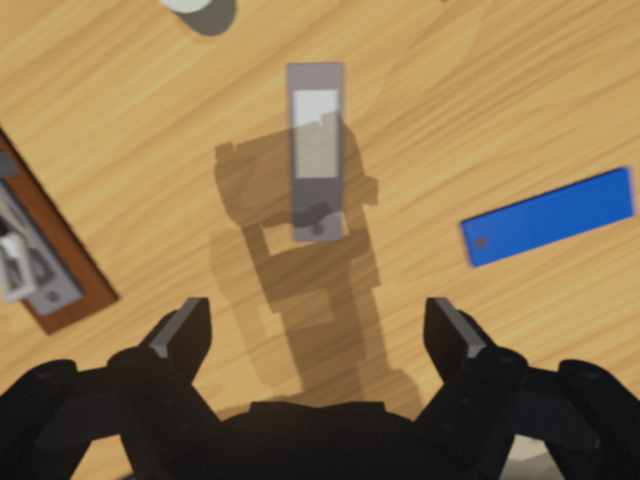

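The wrist view shows the record at (317,150), with its dot at (317,228). Its measured size of 160 x 50 mm confirms the choice. Now I descend.

```bash
python3 -c "
from h import *
plan([.4286,.0046,-.0005],-30.4,5)"
```

```text
t 3.05 pos [0.4325 0.0041 0.2013] yaw -31.23 twist/row -0.0009
[-0.007, 0.003, 0.404],[-0.007, 0.003, 0.404],[-0.007, 0.003, 0.404],[-0.007, 0.003, 0.404],[-0.007, 0.003, 0.404],
```

Request:
{"op": "step_arm", "data": {
  "fingers": [-1, -1, -1, -1, -1, -1, 1, 1, 1, 1],
  "travel": [
    [-0.01, 0.004, 0.5],
    [-0.01, 0.004, 0.5],
    [-0.01, 0.004, 0.5],
    [-0.005, 0.003, 0.35],
    [0, 0, 0.17],
    [0, 0, 0],
    [0, 0, 0],
    [0, 0, 0],
    [0, 0, 0],
    [0, 0, 0]
  ],
  "twist": [-0.0045, 0, 0, 0, 0, 0, 0, 0, 0, 0],
  "force": 70
}}

```text
time_s: 4.3
position: [0.4292, 0.0036, 0.0006]
tool_rot: [[0.861, -0.508, 0.002], [-0.508, -0.861, -0.001], [0.002, -0.0, -1.0]]
ft_force: [-2.4, -1.7, 12.4]
grip_width: 0.0476
gripper_force: 70.3
```

```bash
python3 -c "
from h import *
plan([.42,.14,.2],-5,5)"
```

```text
t 4.3 pos [0.4292 0.0036 0.0006] yaw -30.56 twist/row -0.0284
[-0.155, -0.226, -0.399],[-0.134, -0.238, -0.399],[-0.112, -0.249, -0.399],[-0.089, -0.258, -0.399],[-0.066, -0.265, -0.399],
```

Request:
{"op": "step_arm", "data": {
  "fingers": [1, 1, 1, 1, 1, 1, 1],
  "travel": [
    [0, 0, -0.3],
    [-0.15, -0.226, -0.4],
    [-0.134, -0.238, -0.4],
    [-0.112, -0.249, -0.4],
    [-0.089, -0.258, -0.3],
    [-0.066, -0.265, -0.2],
    [0, 0, 0]
  ],
  "twist": [0, -0.0284, -0.0284, -0.0284, -0.0284, -0.0284, 0]
}}

```text
time_s: 5.18
position: [0.42, 0.1411, 0.2009]
tool_rot: [[0.996, -0.085, 0.004], [-0.085, -0.996, 0.0], [0.004, -0.001, -1.0]]
ft_force: [0.5, -0.8, -1.1]
grip_width: 0.0476
gripper_force: 73.3
```

```bash
python3 - <<'E'
from h import *
np.set_printoptions(precision=4,suppress=True)
s=monitor.observe();print(s['position'],s['grip_width'],s['ft_force'])
c=cal('wrist');I,D=optics.get_image('wrist');cv2.imwrite('pics/w2.png',I)
P=cloud(c,D);np.savez('w2.npz',I=I,P=P,D=D)
x,y,z=P[...,0],P[...,1],P[...,2]
for q in ['record','filed','holder','keeper']:
  for r in models.trace('wrist',q):
    m=r['mask']&(D>0);p=P[m];print(q,r['confidence'],r['point'],m.sum(),np.median(p,0),cv2.minAreaRect(p[:,:2].astype(np.float32)))
E
```

```text
[0.42   0.1411 0.2009] 0.04758034853745953 [ 0.4544 -0.7818 -1.0651]
record 0.74 [601.3, 285.8] 3562 [ 0.3234 -0.1392  0.0105] ((0.3216962218284607, -0.1453275829553604), (0.08076758682727814, 0.05047506466507912), 78.37366485595703)
record 0.64 [313.9, 167.3] 47296 [0.4791 0.137  0.2103] ((0.41920408606529236, 0.1414462924003601), (0.12945574522018433, 0.29567933082580566), 85.24617767333984)
filed 0.81 [173.4, 96.5] 5332 [0.5345 0.2548 0.0201] ((0.5482403039932251, 0.26447802782058716), (0.05508812144398689, 0.12298130989074707), 84.84357452392578)
holder 0.98 [168.2, 82.0] 13498 [0.5474 0.2512 0.0108] ((0.5379329323768616, 0.2652440071105957), (0.09615384787321091, 0.14941245317459106), 85.48710632324219)
keeper 0.57 [144.3, 46.4] 5224 [0.5682 0.2589 0.0495] ((0.560870349407196, 0.27232983708381653), (0.06685461848974228, 0.09452781826257706), 83.97844696044922)
```

View pics/w2.png

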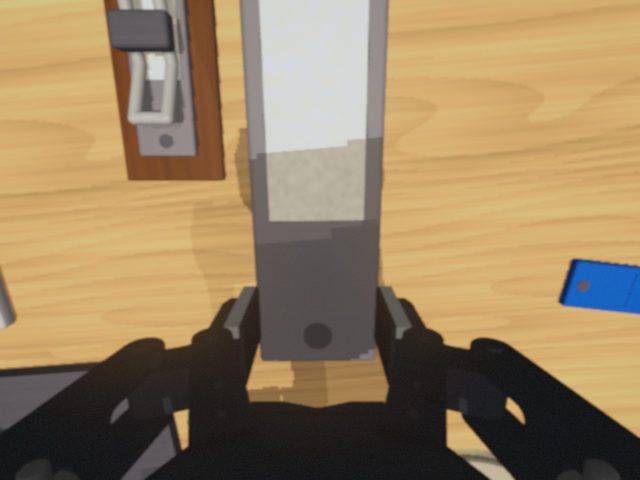

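```bash
python3 - <<'E'
from h import *
np.set_printoptions(precision=4,suppress=True)
d=np.load('w2.npz');P,I,D=d['P'],d['I'].astype(int),d['D'];x,y,z=P[...,0],P[...,1],P[...,2]
near=(np.hypot(x-.54,y-.262)<.2)&(D>0)&(x<.62)
def fit(name,m):
    lo,hi=[],[]
    for r in range(0,480,2):
        k=np.where(m[r])[0]
        if len(k)>15: lo.append([x[r,k[0]],y[r,k[0]]]);hi.append([x[r,k[-1]],y[r,k[-1]]])
    for t,e in (('left',lo),('right',hi)):
        e=np.array(e);o=cv2.fitLine(e.astype(np.float32),cv2.DIST_HUBER,0,.001,.001).ravel();a=np.degrees(np.arctan2(o[1],o[0]));a=(a+90)%180-90
        print(name,t,len(e),'ang',a,'pt',o[2:],'y at .5',o[3]+(.5-o[2])*o[1]/o[0],'xrange',e[:,0].min(),e[:,0].max())
fit('brown',near&(z<.03)&((I[...,2]-I[...,0])>20)&(I.max(2)<140)|near&(z>.006)&(z<.06))
fit('filed',near&(z>.016)&(z<.06))
p=P[near&(z>.006)&(z<.06)];u=np.array([np.cos(np.radians(-5)),np.sin(np.radians(-5))]);print('near end along u',np.percentile(p[:,:2]@u,[0,.2,1]))
p=P[near&(z>.017)&(z<.024)];print('filed near end',np.percentile(p[:,:2]@u,[0,.3,1,2]))
h=(D>0)&(z>.204)&(z<.216);fit('plate',h&(x>.45))
p=P[h];print('plate z by x',[ (a,np.median(p[abs(p[:,0]-a)<.005][:,2])) for a in (.4,.43,.46,.49,.51)],'near end',np.percentile(P[h&(abs(y-.142)<.02)][:,:2]@u,[0,.5]))
print(monitor.observe()['position'][:2]@u)
E
```

```text
brown left 91 ang -5.0413895 pt [0.5369 0.3072] y at .5 0.3104731 xrange 0.4687707644561368 0.6144400330243601
brown right 91 ang -4.997795 pt [0.559  0.2161] y at .5 0.22130312 xrange 0.4614708086075231 0.6086600577834175
filed left 78 ang -5.625725 pt [0.5383 0.2846] y at .5 0.28835514 xrange 0.4910838156147503 0.6013019373987799
filed right 78 ang -5.400116 pt [0.5413 0.2382] y at .5 0.2421452 xrange 0.48676198250621233 0.6065486803119965
near end along u [0.4397 0.4399 0.4411]
filed near end [0.4628 0.4629 0.463  0.4638]
plate left 124 ang -4.3135223 pt [0.4955 0.1602] y at .5 0.15982579 xrange 0.45093752551178695 0.5351969976081723
plate right 124 ang -4.355789 pt [0.4789 0.1119] y at .5 0.11032858 xrange 0.4500279090338049 0.5310668251240105
plate z by x [(0.4, np.float64(0.21043552728509618)), (0.43, np.float64(0.21043976195977293)), (0.46, np.float64(0.21036194354389093)), (0.49, np.float64(0.21034964581198745)), (0.51, np.float64(0.21027849220935713))] near end [0.3828 0.385 ]
0.40602209263389394
```

The plate is held level and true, and its outline runs from (245,0) to (380,360). The holder is at the upper left, with its nose at (152,115).

```bash
python3 -c "
from h import *
plan([.3427,.2797,.06],-5.55,5)"
```

```text
t 5.42 pos [0.4198 0.1393 0.1987] yaw -5.12 twist/row 0.0005
[-0.179, -0.266, 0.277],[-0.179, -0.266, 0.277],[-0.179, -0.265, 0.277],[-0.18, -0.265, 0.277],[-0.18, -0.265, 0.277],
```

Request:
{"op": "step_arm", "data": {
  "fingers": [1, 1, 1, 1, 1, 1, 1, 1],
  "travel": [
    [-0.18, -0.266, 0.05],
    [-0.18, -0.266, 0.2],
    [-0.18, -0.266, 0.3],
    [-0.18, -0.266, 0.3],
    [-0.18, -0.266, 0.3],
    [0, 0, 0.2],
    [0, 0, 0],
    [0, 0, 0]
  ],
  "twist": [0.0024, 0, 0, 0, 0, 0, 0, 0]
}}

```text
time_s: 6.42
position: [0.3435, 0.2805, 0.0648]
tool_rot: [[0.995, -0.096, 0.001], [-0.096, -0.995, 0.0], [0.001, -0.0, -1.0]]
ft_force: [0.3, -0.3, -1.0]
grip_width: 0.0476
gripper_force: 73.2
```

```bash
python3 - <<'E'
from h import *
np.set_printoptions(precision=4,suppress=True)
plan([.3427,.2797,.0236],-5.5,2)
c=cal('wrist');I,D=optics.get_image('wrist');cv2.imwrite('pics/w3.png',I);s=monitor.observe();print(s['position'],s['tool_rot'][:2,0])
P=cloud(c,D);I=I.astype(int);x,y,z=P[...,0],P[...,1],P[...,2]
def fit(name,m):
    lo,hi=[],[]
    for r in range(0,480,2):
        k=np.where(m[r])[0]
        if len(k)>15: lo.append([x[r,k[0]],y[r,k[0]]]);hi.append([x[r,k[-1]],y[r,k[-1]]])
    for t,e in (('left',lo),('right',hi)):
        e=np.array(e)
        if len(e)<3: print(name,len(e));continue
        o=cv2.fitLine(e.astype(np.float32),cv2.DIST_HUBER,0,.001,.001).ravel();a=np.degrees(np.arctan2(o[1],o[0]));a=(a+90)%180-90
        print(name,t,len(e),'ang',a,'v',o[2]*.0872+o[3]*.9962,'xrange',e[:,0].min(),e[:,0].max())
near=(D>0)&(x<.62)&(abs(y-.265)<.09)
fit('base',near&(z>.005)&(z<.055)&(x>.475))
fit('filed',near&(z>.016)&(z<.024)&(x>.5))
pz=s['position'][2]+.0095;h=near&(abs(z-pz)<.006);fit('plate',h&(x>.385)&(x<.47));print(np.median(z[h&(x>.4)]))
E
```

```text
t 6.42 pos [0.3435 0.2805 0.0648] yaw -5.54 twist/row -0.0001
[-0.004, 0.004, 0.206],[-0.004, 0.004, 0.206],
[0.3436 0.2806 0.065 ] [ 0.9953 -0.0964]
base left 7 ang -4.515579 v 0.3540284 xrange 0.4764360757075475 0.4818578775752123
base right 7 ang -6.7415237 v 0.3461027 xrange 0.47543431013371 0.4805931762453101
filed 0
filed 0
plate left 110 ang -4.9471817 v 0.33408833 xrange 0.3857097288496823 0.4590044297672207
plate right 110 ang -4.9944687 v 0.28473365 xrange 0.38500054581984344 0.4543545092500911
0.07398422278990183
```

View pics/w3.png

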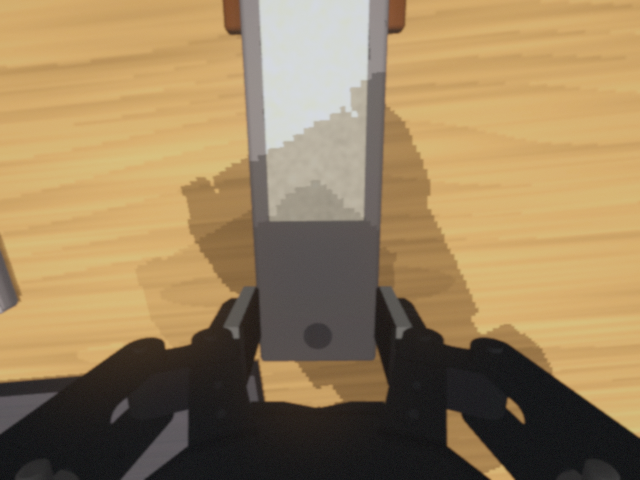

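The plate lines up between the base's edges, with 19 px of base showing on the left and 18 on the right. Lower and slide.

Request:
{"op": "step_arm", "data": {
  "fingers": [1, 1, 1, 1, 1, 1, 1, 1, 1],
  "travel": [
    [0, 0.009, 0.25],
    [0, 0, 0.16],
    [0, 0, 0],
    [0.2, -0.002, 0],
    [0.2, -0.002, 0],
    [0.2, -0.002, 0],
    [0.2, -0.002, 0],
    [0.2, -0.002, 0],
    [0, 0, 0]
  ],
  "twist": [0, 0, 0, 0, 0, 0, 0, 0, 0]
}}

```text
time_s: 7.6
position: [0.4438, 0.2712, 0.0242]
tool_rot: [[0.995, -0.097, 0.002], [-0.097, -0.995, 0.001], [0.002, -0.001, -1.0]]
ft_force: [0.9, 0.1, -2.8]
grip_width: 0.0475
gripper_force: 73.0
```

Request:
{"op": "step_arm", "data": {
  "fingers": [1, 1, 1, 1, 1],
  "travel": [
    [0.15, 0.0, 0],
    [0.15, 0.0, 0],
    [0.15, -0.003, 0],
    [0.15, -0.003, 0],
    [0, 0, 0]
  ],
  "twist": [0, 0, 0, 0, 0]
}}

```text
time_s: 8.22
position: [0.504, 0.2661, 0.0233]
tool_rot: [[0.995, -0.096, 0.002], [-0.096, -0.995, 0.0], [0.002, -0.001, -1.0]]
ft_force: [1.4, 0.4, -2.3]
grip_width: 0.0471
gripper_force: 73.1
```

```bash
python3 - <<'E'
from h import *
I,D=optics.get_image('scene');I2,_=optics.get_image('wrist');cv2.imwrite('pics/s4.png',np.hstack([cv2.resize(I[230:380,340:500],(400,375)),cv2.resize(I2,(400,375))]))
print(monitor.observe()['ft_force'])
E
```

```text
[ 0.1208678  -0.80979728 -2.54354315]
```

View pics/s4.png

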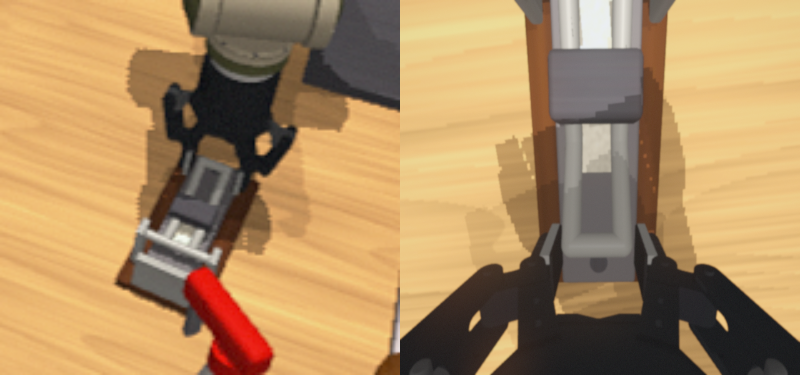

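The plate runs under the lifted arm and sits centred, with the nose at (598,245) in the right panel. I push it home.

Request:
{"op": "step_arm", "data": {
  "fingers": [1, 1, 1, 1, 1, 1],
  "travel": [
    [0.04, 0.004, 0],
    [0.04, 0, 0],
    [0.025, 0, 0],
    [0.015, 0, 0],
    [0.015, 0, 0],
    [0, 0, 0]
  ],
  "twist": [0, 0, 0, 0, 0, 0]
}}

```text
time_s: 9.07
position: [0.5156, 0.2646, 0.0233]
tool_rot: [[0.995, -0.095, -0.0], [-0.095, -0.995, -0.0], [-0.0, 0.0, -1.0]]
ft_force: [-2.3, 1.3, -3.2]
grip_width: 0.0475
gripper_force: 73.0
```

Request:
{"op": "step_arm", "data": {
  "fingers": [1, 1, 1],
  "travel": [
    [0.015, 0, 0],
    [0.015, 0, 0],
    [0, 0, 0]
  ],
  "twist": [0, 0, 0]
}}

```text
time_s: 9.45
position: [0.5156, 0.2645, 0.0225]
tool_rot: [[0.995, -0.095, -0.007], [-0.095, -0.995, -0.001], [-0.007, 0.001, -1.0]]
ft_force: [-12.2, 1.7, -2.9]
grip_width: 0.0471
gripper_force: 73.1
```

Request:
{"op": "step_arm", "data": {
  "fingers": [1, 1, 1, -1, -1, -1, -1],
  "travel": [
    [0, 0, 0.015],
    [0, 0, 0.012],
    [-0.02, 0, 0],
    [0, 0, 0],
    [0, 0, 0],
    [0, 0, 0],
    [0, 0, 0]
  ],
  "twist": [0, 0, 0, 0, 0, 0, 0]
}}

```text
time_s: 10.32
position: [0.5169, 0.2645, 0.0207]
tool_rot: [[0.995, -0.095, 0.001], [-0.095, -0.995, 0.0], [0.001, -0.0, -1.0]]
ft_force: [0.4, 0.7, -0.4]
grip_width: 0.0854
gripper_force: 0.0
```

Request:
{"op": "step_arm", "data": {
  "fingers": [-1, -1, -1, -1, -1, -1],
  "travel": [
    [0, 0, -0.2],
    [0, 0, -0.4],
    [-0.2, 0, -0.5],
    [-0.3, 0, -0.5],
    [-0.2, 0, -0.3],
    [0, 0, 0]
  ],
  "twist": [0, 0, 0, 0, 0, 0]
}}

```text
time_s: 11.08
position: [0.4468, 0.2716, 0.213]
tool_rot: [[0.996, -0.094, 0.005], [-0.094, -0.996, 0.002], [0.005, -0.002, -1.0]]
ft_force: [-0.2, 0.9, -0.5]
grip_width: 0.0854
gripper_force: 0.0
```

```bash
python3 - <<'E'
from h import *
np.set_printoptions(precision=4,suppress=True)
c=cal('wrist');I,D=optics.get_image('wrist');cv2.imwrite('pics/w5.png',I);s=monitor.observe();print(s['position'],s['tool_rot'][:2,0])
P=cloud(c,D);I=I.astype(int);x,y,z=P[...,0],P[...,1],P[...,2]
u=np.array([.9962,-.0872]);v=np.array([.0872,.9962]);U=P[...,:2]@u;W=P[...,:2]@v
def fit(name,m):
    for t,j in (('left',0),('right',-1)):
        e=np.array([[U[r,k[j]],W[r,k[j]]] for r in range(0,480,2) for k in [np.where(m[r])[0]] if len(k)>15])
        o=cv2.fitLine(e.astype(np.float32),cv2.DIST_HUBER,0,.001,.001).ravel()
        print(name,t,len(e),'relang',np.degrees(np.arctan(o[1]/o[0])),'v',o[3]-.3085+(.54-o[2])*o[1]/o[0],'u range',e[:,0].min()-.54,e[:,0].max()-.54)
near=(D>0)&(abs(U-.54)<.13)&(abs(W-.3085)<.07)
fit('base',near&(z>.006)&(z<.08)&(U<.585))
fit('plate',near&(z>.0255)&(z<.08)&(U<.585))
fit('filed',near&(z>.015)&(z<.08)&(U<.585))
t=near&(abs(W-.3085)<.02);
for a,b in((.026,.034),(.016,.024),(.006,.013)): print(a,np.percentile(U[t&(z>a)&(z<b)],[0,.5,2])-.54 if (t&(z>a)&(z<b)).any() else '')
m=t&(z>.04)&(z<.06)&(U>.6);print('stop face/top',np.percentile(U[m],[1,50,99])-.54 if m.any() else '')
print('z',np.median(z[near&(z>.024)&(z<.034)]))
E
```

```text
[0.447  0.2713 0.2111] [ 0.9955 -0.0948]
base left 91 relang -0.24581721 v 0.044818982 u range -0.09890743797930668 0.04498601224033982
base right 91 relang -0.033124622 v -0.043704096 u range -0.0993697574836302 0.044820987966590065
plate left 77 relang -0.23687907 v 0.02389761 u range -0.07082659936462582 0.04498601224033982
plate right 77 relang 0.11543782 v -0.02465788 u range -0.07135335670088727 0.044820987966590065
filed left 80 relang -1.2196157 v 0.024584271 u range -0.07689361098093045 0.04498601224033982
filed right 80 relang 0.046027828 v -0.024733482 u range -0.07724883195488635 0.044820987966590065
0.026 [-0.0721 -0.0719 -0.071 ]
0.016 [-0.0773 -0.0773 -0.0772]
0.006 [-0.1003 -0.1002 -0.1   ]
stop face/top 
z 0.030305313566514114
```

View pics/w5.png

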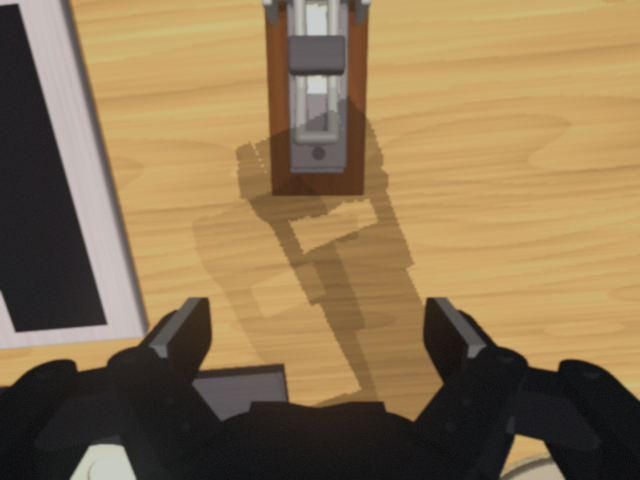

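The record is home: its near end measures x = -72 mm in the holder frame, it is centred and square, and the arm rests on it. In the view the trailing end is at (318,170). Next is the sign.

Request:
{"op": "step_arm", "data": {
  "fingers": [1, 1, 1, 1, 1, 1, 1, 1, 1, 1],
  "travel": [
    [0, 0.48, -0.1],
    [0, 0.48, -0.1],
    [0, 0.48, -0.1],
    [0, 0.48, -0.1],
    [0, 0.48, -0.1],
    [0, 0.48, -0.1],
    [0, 0.48, 0],
    [0, 0.48, 0],
    [0, 0.48, 0],
    [0, 0, 0]
  ],
  "twist": [0, 0, 0, 0, 0, -0.019, -0.019, -0.019, -0.019, 0]
}}

```text
time_s: 12.38
position: [0.4231, -0.1624, 0.2686]
tool_rot: [[0.99, 0.139, -0.003], [0.139, -0.99, 0.002], [-0.003, -0.002, -1.0]]
ft_force: [1.0, 1.0, 0.0]
grip_width: -0.0004
gripper_force: 0.0
```

```bash
python3 - <<'E'
from h import *
np.set_printoptions(precision=4,suppress=True)
c=cal('wrist');I,D=optics.get_image('wrist');cv2.imwrite('pics/w6.png',I)
plan([.638,-.259,.27],8.3,4)
P=cloud(c,D);z=P[...,2];p=P[(D>0)&(abs(P[...,0]-.6)<.12)&(abs(P[...,1]+.285)<.14)]
a=p[(p[:,2]>.133)&(p[:,2]<.143)];print('post tops',len(a),cv2.minAreaRect(a[:,:2].astype(np.float32)),a.mean(0))
a=p[(p[:,2]>.007)&(p[:,2]<.017)];print('base',len(a),cv2.minAreaRect(a[:,:2].astype(np.float32)))
s=np.array([.989,.145]);t=np.array([-.145,.989]);o=np.array([.6065,-.284]);q=(p[:,:2]-o)@np.c_[s,t]
for h in (.15,.16,.17,.18,.19,.195,.2):
    k=(abs(p[:,2]-h)<.004)&(abs(q[:,1])<.07); print(h,k.sum(),np.percentile(q[k,0],[2,50,98]) if k.sum() else '')
E
```

```text
t 12.43 pos [ 0.4229 -0.1607  0.2689] yaw 8.03 twist/row -0.0004
[0.498, 0.318, -0.003],[0.498, 0.319, -0.003],[0.497, 0.32, -0.003],[0.497, 0.32, -0.003],
post tops 497 ((0.5971540808677673, -0.2686748504638672), (0.00804432574659586, 0.17038756608963013), 9.258859634399414) [ 0.5914 -0.2387  0.1376]
base 20044 ((0.5946263670921326, -0.2896091341972351), (0.09671361744403839, 0.23066698014736176), 7.8495564460754395)
0.15 356 [-0.0131 -0.0111 -0.0094]
0.16 262 [-0.0152 -0.0131 -0.0121]
0.17 30 [-0.0167 -0.0159 -0.0153]
0.18 0 
0.19 0 
0.195 0 
0.2 0
```

View pics/w6.png

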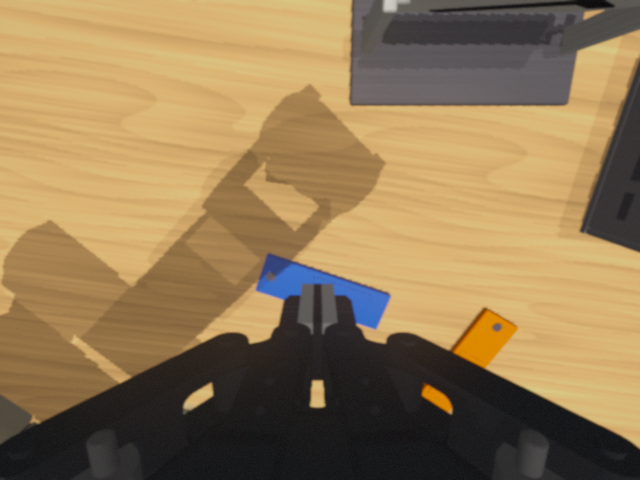

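The view shows the stand base's near edge at (350–570,103) and the panel leaning a little toward the robot, at about 0.2 rad.

Request:
{"op": "step_arm", "data": {
  "fingers": [1, 1, 1, 1, 1, 1, 1, 1],
  "travel": [
    [0.4, 0.27, 0],
    [0.4, 0.27, 0],
    [0.4, 0.27, 0],
    [0.4, 0.27, 0],
    [0.4, 0.27, 0],
    [0, 0, 0],
    [0, 0, 0.5],
    [0, 0, 0.52]
  ],
  "twist": [0, 0, 0, 0, 0, 0, 0, 0]
}}

```text
time_s: 13.42
position: [0.6398, -0.2629, 0.1675]
tool_rot: [[0.99, 0.144, 0.0], [0.144, -0.99, -0.0], [0.0, 0.0, -1.0]]
ft_force: [1.5, -0.3, -0.9]
grip_width: -0.0001
gripper_force: 0.0
```

```bash
cat >> h.py <<'E'
def sf():
    s=monitor.observe();d=s['position']-np.array([.6055,-.287,.125]);print('t',round(s['time_s'],2),'stand xyz mm',np.round(1000*np.array([d[0]*.99+d[1]*.14,-d[0]*.14+d[1]*.99,d[2]]),1),'F',s['ft_force'].round(1),'q',s['q'].round(0))
E
python3 -c "
from h import *
sf()"
```

```text
t 13.43 stand xyz mm [37.3 19.  42.5] F [ 1.5 -0.3 -0.9] q [-32.  39.  54.   0.  87.  50.]
```

Request:
{"op": "step_arm", "data": {
  "fingers": [1, 1, 1, 1, 1, 1, 1, 1, 1],
  "travel": [
    [-0.25, 0, 0],
    [-0.27, 0, 0],
    [-0.13, 0, 0.08],
    [-0.13, 0, 0.1],
    [-0.09, 0, 0.18],
    [0, 0, 0.2],
    [0.02, 0, 0.15],
    [0.03, 0, 0.15],
    [0, 0, 0]
  ],
  "twist": [0, 0, 0, 0, 0, 0, 0, 0, 0]
}}

```text
time_s: 14.55
position: [0.5588, -0.2753, 0.0813]
tool_rot: [[0.99, 0.143, -0.002], [0.143, -0.99, 0.002], [-0.002, -0.002, -1.0]]
ft_force: [-0.7, 0.6, 0.4]
grip_width: 0.0001
gripper_force: 0.0
```

```bash
python3 -c "
from h import *
sf()"
```

```text
t 14.55 stand xyz mm [-44.6  18.1 -43.7] F [-0.7  0.6  0.4] q [-37.  37.  74.   0.  69.  45.]
```

Request:
{"op": "step_arm", "data": {
  "fingers": [1, 1, 1, 1, 1, 1, 1, 1, 1],
  "travel": [
    [-0.03, 0, -0.46],
    [0, 0, -0.46],
    [0, 0, -0.46],
    [0, 0, -0.46],
    [0.43, 0, 0],
    [0.43, 0, 0],
    [0.43, 0, 0],
    [0, 0, 0],
    [0, 0, 0]
  ],
  "twist": [0, 0, 0, 0, 0, 0, 0, 0, 0]
}}

```text
time_s: 15.68
position: [0.6834, -0.2581, 0.2668]
tool_rot: [[0.99, 0.143, -0.0], [0.143, -0.99, -0.0], [-0.0, 0.0, -1.0]]
ft_force: [0.2, -0.2, 0.4]
grip_width: -0.0001
gripper_force: 0.0
```

```bash
python3 - <<'E'
from h import *
sf()
I,D=optics.get_image('scene');cv2.imwrite('pics/s7.png',cv2.resize(I[130:310,130:370],(800,600)))
E
```

```text
t 15.68 stand xyz mm [ 81.2  17.7 141.8] F [ 0.2 -0.2  0.4] q [-30.  41.  34.  -0. 105.  52.]
```

View pics/s7.png

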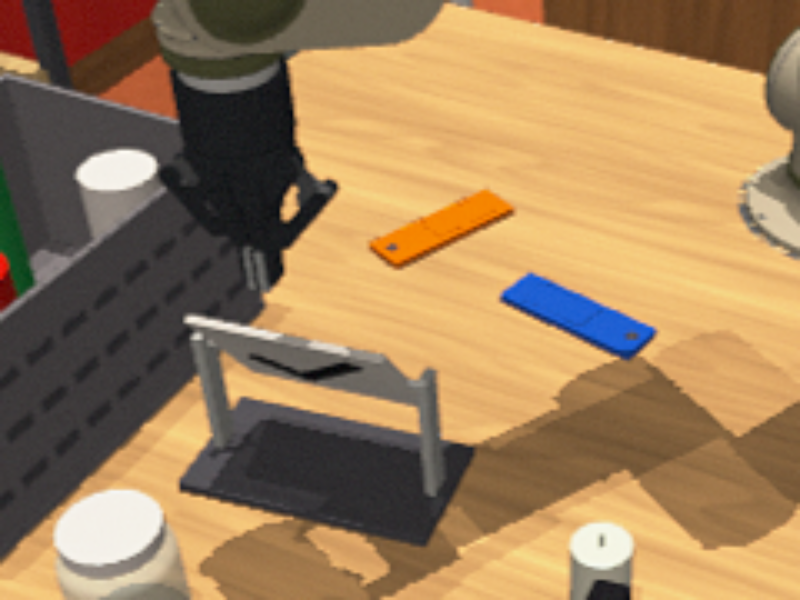

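The panel now leans with its far half rising, and the tick is visible at (305,365). I go down behind it and pull it toward the robot.

Request:
{"op": "step_arm", "data": {
  "fingers": [1, 1, 1, 1, 1, 1, 1, 1, 1, 1],
  "travel": [
    [0, 0, 0.4],
    [0, 0, 0.4],
    [0, 0, 0.3],
    [0, 0, 0],
    [-0.15, 0, 0],
    [-0.15, 0, 0],
    [-0.15, 0, 0],
    [-0.1, 0, 0],
    [-0.05, 0, 0],
    [0, 0, 0]
  ],
  "twist": [0, 0, 0, 0, 0, 0, 0, 0, 0, 0]
}}

```text
time_s: 16.98
position: [0.6242, -0.2668, 0.1571]
tool_rot: [[0.99, 0.143, 0.0], [0.143, -0.99, -0.0], [0.0, 0.0, -1.0]]
ft_force: [0.3, -0.2, -0.2]
grip_width: 0.0001
gripper_force: 0.0
```

```bash
python3 -c "
from h import *
sf()"
```

```text
t 16.98 stand xyz mm [21.4 17.4 32.1] F [ 0.3 -0.2 -0.2] q [-33.  38.  58.  -0.  84.  49.]
```

Request:
{"op": "step_arm", "data": {
  "fingers": [1, 1, 1, 1, 1],
  "travel": [
    [-0.04, 0, 0],
    [-0.03, 0, 0],
    [-0.03, 0, 0],
    [-0.02, 0, 0],
    [0, 0, 0]
  ],
  "twist": [0, 0, 0, 0, 0]
}}

```text
time_s: 17.6
position: [0.6183, -0.2675, 0.1568]
tool_rot: [[0.989, 0.145, 0.015], [0.145, -0.989, -0.001], [0.015, 0.003, -1.0]]
ft_force: [32.3, 1.1, -9.6]
grip_width: -0.0002
gripper_force: 16.7
```

```bash
python3 -c "
from h import *
sf()"
```

```text
t 17.6 stand xyz mm [15.4 17.5 31.8] F [32.3  1.1 -9.6] q [-34.  37.  60.   0.  82.  48.]
```

Firm stop reached at x = 15 mm, which is the panel upright plus half a finger. I back off, lift and check.

Request:
{"op": "step_arm", "data": {
  "fingers": [1, 1, 1, 1, 1, 1, 1, 1],
  "travel": [
    [0.1, 0, 0],
    [0.2, 0, 0],
    [0, 0, -0.3],
    [0, 0, -0.5],
    [0, 0, -0.4],
    [-0.5, -0.2, 0],
    [-0.6, -0.2, 0],
    [0, 0, 0]
  ],
  "twist": [0, 0, 0, 0, 0, 0, 0, 0]
}}

```text
time_s: 18.6
position: [0.5243, -0.2386, 0.2763]
tool_rot: [[0.99, 0.142, -0.004], [0.142, -0.99, 0.002], [-0.004, -0.003, -1.0]]
ft_force: [0.9, -0.6, 0.0]
grip_width: 0.0
gripper_force: 0.0
```

```bash
python3 - <<'E'
from h import *
sf()
I,D=optics.get_image('scene');cv2.imwrite('pics/s8.png',cv2.resize(I[150:380,150:470],(800,575)))
P=cloud(cal('scene'),D);d=P-np.array([.6055,-.287,.125]);X=d[...,0]*.99+d[...,1]*.14;Y=-d[...,0]*.14+d[...,1]*.99;Z=d[...,2]
k=(D>0)&(abs(Y)<.07)&(abs(X)<.03)&(abs(Z)<.068);a=np.polyfit(Z[k],X[k],1);print('lean',a,k.sum())
E
```

```text
t 18.6 stand xyz mm [-73.6  59.2 151.3] F [ 0.9 -0.6  0. ] q [-36.  23.  65.  -0.  92.  46.]
lean [-0.00134713  0.0040856 ] 1726
```

View pics/s8.png

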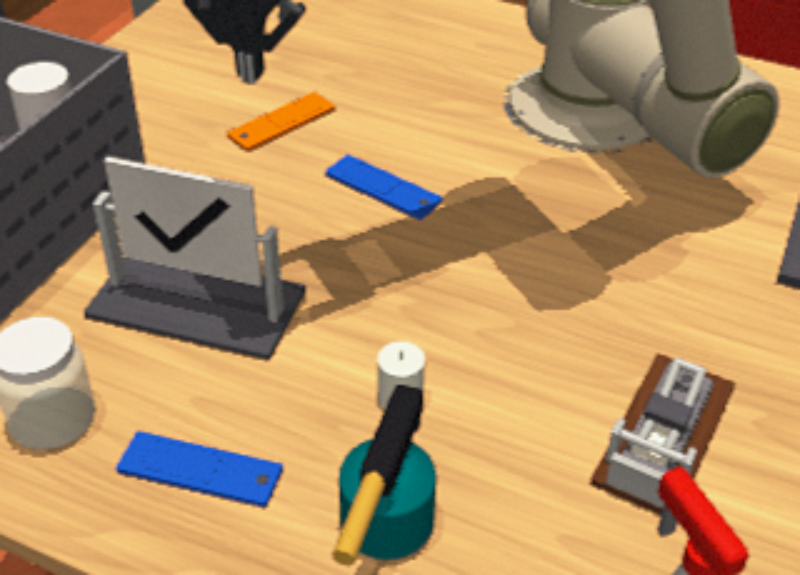

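The tick stands upright at (180,225) with a lean of about 0.001 rad. The record is filed in the holder at (670,430), and the candle and torch are unmoved. I hand the job in.

```bash
python3 -c "
from rig import close_job
print(close_job())"
```

```text
the job is handed in; nothing more can be done
None
```

The job is handed in at about 19 s of the 59 s allowed: the record lies squarely on the filed plate, home against the back stop and released, the sign is turned to its stop with the tick upright on the far side, and the candle and torch were left alone.

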